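# Register a laundry-soap bar in the shop's cutting board

### The arm

A 6-joint arm with a two-finger parallel gripper is mounted at the origin on the work surface. World frame = base frame: x ahead of the robot, y to its left, z up, the work surface at z = 0. Lengths are in mm, angles in rad, forces in N, time in s.
With the tool pointing down it reaches from about 275 to 1000 mm from the base axis. Payload 8.4 kg.
Tool frame: the origin (TCP) lies at the very end of the fingers, on their centre line; the grasp point (between the pads) lies 19 mm behind it; z points along the fingers, y is the direction in which the jaws open and shut (so a half turn about z gives the same grasp; the last joint's range is limited). The gripper opens to 85 mm and grips with 20 to 120 N. Pads are 22 mm wide; open, the fingers measure 114 mm over their backs; the gripper's body (76 mm by 85 mm) begins 54 mm behind the grasp point. The pads swing forward as they close: fully open they stand 13 mm farther back than shut.
Start: joints at [-1.215, 0.353, 1.633, -0, 1.155, -0.002], TCP at [218.883, -585.421, 231.281] pointing down, gripper open.
Joint ranges: [-2.63, 2.63], [-0.92, 2.1], [0.06, 2.66], [-1.3, 4.44], [0, 2.69], [-3.02, 3.02]. Speed limits (rad/s): [2.22, 2.22, 2.79, 3.14, 3.14, 3.14].

### API

Orientations are given as [roll, pitch, yaw] about the fixed x, y, z axes, in that order (R = Rz(yaw) Ry(pitch) Rx(roll)).
In Python, from rig import r gives the robot as it stands.
- The arm moves only by the tool jog_arm, never from a script. Its argument "increments" is text: rows parted by semicolons, each of 7 numbers parted by spaces: the shift along the tool's x, y, z in cm, then the turn, a rotation vector about the tool's x, y, z in rad, then the opening, from -1 (shut) to 1 (fully open). A call has exactly 8 rows; each row shifts and turns the commanded pose from where the row before left it, along the tool's axes as they then stand; what a row does not reach is not made up. A row lasts 1/10 s, in which the tool goes at most 50 mm and 8.59 degrees, less where a joint would pass 70% of its speed; a pose out of reach is approached as far as the arm can. A call with a gripper value outside its range is refused whole. The fingers move at their own pace and stop on an object; "squeeze" is the grip in N (left out, the last holds). Time passes only in rows, so rows that do not move let the fingers close, or fill a call up. It gives the time, the measured TCP pose, the force and the opening at its end, in the units of the state.
- r.sense(): the state, without advancing time (a new reading comes with each control period).
- r.grab_frame(name): name is "side" or "top"; returns the picture (400x640x3 uint8, red, green, blue); there is no depth.
- r.camera_info(name): a dict with "K" (3x3 intrinsics, pixels), "dist_coeffs" ([k1, k2, p1, p2, k3] as OpenCV has them; the pictures are not rectified), "rvec" (rotation vector, rad) and "tvec" (3), from world to camera coordinates, as OpenCV has them. Camera axes: x right, y down, z forward; pixel columns grow to the right and rows downward; lengths in mm; the calibration is good to about 2 mm. A picture is of the moment at which its call begins. camera_info takes no time and is no camera call.
- r.sign_off(): hands the job in, once; it reports no verdict.
The state is a dict: "clock": time; "qpos": joint angles; "qvel": joint speeds; "joint_efforts": joint torques, N m; "eef_pos": TCP position; "tcp_rot": TCP orientation; "contact_force": force on the tool from outside, world axes, zero at the start; "wrist_torque": the same for the moment, N m; "opening": opening from 0.0 (shut) to 1.0 (fully open).
Only numpy, scipy, OpenCV 4.12 (cv2) and the standard library are available. Lean on these libraries where they do the work, as an engineer would, in place of code of your own. Each camera call takes 0.05 s, during which the arm holds its last target.

### The job

Slide the long soap bar over the cutting board, without lifting it, until its long side lies flush along the fence and its end is hard up against the end stop. Then swing the wooden keeper arm round by its peg until it stops square across the top of the bar. Leave the bar in place and all the other goods undisturbed.

Things in the scene. Friction and masses are not known exactly. Their poses are not given: they have to be found in the camera images.
- jig: Wooden cutting board fixed to the counter, 200 (x) x 440 (y) x 12 mm; origin under its centre, z up. Wooden fence along its +x side, 30 mm thick: inner face at x = 60, from y = -200 to 200 mm. End stop across it, 20 mm thick: inner face at y = 130, from x = -50 to 60 mm. Both rise to z = 42 mm; the bar goes into the corner between them. The keeper's upright pivot is on the fence at x = 75, y = 0.
- home (a point): Point fixed to the board, with the board's axes: where the centre of the soap bar is when the bar is fully home against fence and stop (x = 35, y = 25, z = 32 mm in the board's frame).
- bar_center (a point): Centre of the long plain bar of laundry soap, loose, lying flat on the board: 50 (x) x 210 (y) x 40 mm (z) high, its own y axis along its length, z up; about 0.4 kg, slides under a few newtons. It starts askew, clear of fence and stop.
- keeper (a joint): Angle of the wooden keeper arm (rad): 0 = across the bar's place, pointing to the board's -x, at its stop; grows clockwise seen from above; 1.57 = along the fence towards the end stop; at most 2.1. Stays where left, about 1.5 N moves the peg. Arm 26 mm wide, from 18 mm behind the pivot to 105 mm ahead, underside 55, top 65 mm over the counter: it clears the bar's top by 3 mm.
- keeper_peg (a point): Middle of the round upright wooden peg on the keeper arm, 14 mm in diameter, 32 mm tall, standing on the arm's top 90 mm from the pivot; this point is 81 mm over the counter, the peg's top 97 mm, the arm's top 65 mm.
- offcut_a_center (a point): Centre of a short piece of soap, 50 x 35 x 40 mm, loose on the board beyond the end stop; leave alone.
- offcut_b_center (a point): Centre of a short piece of soap, 50 x 60 x 40 mm, loose on the counter to the right; leave alone.
- oil: Bottle of cooking oil, 72 mm in diameter, 240 mm tall, loose, origin under its base; leave alone.
- tin: Tin, 74 mm in diameter, 85 mm tall, loose, behind the board; origin under its base; leave alone.
- jar: Plastic jar, 72 mm in diameter, 100 mm tall, loose, behind the board; origin under its base; leave alone.
- carton: Carton, 60 x 110 x 120 mm tall, loose, behind the board; origin under its base; leave alone.
- mug: White mug, 80 mm in diameter, 90 mm tall, loose, to the left; origin under its base; leave alone.
There are look-alikes about, which are no part of the job. Of the things like the part that bears bar_center, leave any that is green or orange; of the rest the larger one is meant.

How it is judged (in metres and radians):
On the way, in this order (a step that is already met when the one before it is completed fails the run):
1. the bar lies home against fence and end stop while the keeper is still swung away (x of bar_center in the frame of home between -0.003 and 0.003 m and y of bar_center in the frame of home between -0.003 and 0.003 m and z of bar_center in the frame of home between -0.004 and 0.004 m and angle between the y axis of bar_center and the y axis of home, either way round below 0.03 rad and angle between bar_center's own z axis and vertical below 0.05 rad and value of joint keeper above 1 rad), for 0.2 s.
2. the keeper is swung right across the bar (value of joint keeper below 0.08 rad), for 0.2 s.
At the end, for the whole second after the job is handed in: The bar lies flat on the board, its centre within 3 mm of home in each horizontal direction (4 mm in height) and its length within 0.03 rad of the fence's, and the keeper is within 0.08 rad of its stop across the bar (x of bar_center in the frame of home between -0.003 and 0.003 m and y of bar_center in the frame of home between -0.003 and 0.003 m and z of bar_center in the frame of home between -0.004 and 0.004 m and angle between the y axis of bar_center and the y axis of home, either way round below 0.03 rad and angle between bar_center's own z axis and vertical below 0.05 rad and value of joint keeper below 0.08 rad); the robot touches nothing.
It fails at once if the soap bar is lifted more than 12 mm off the board (z of bar_center in the frame of home above 0.012 m).
It fails at once if another article is shoved more than 30 mm or knocked over (distance of any of offcut_a_center, offcut_b_center, oil, tin, jar, carton, mug from where it was at the start of the episode above 0.03 m or angle between any of offcut_a_center, offcut_b_center, oil, tin, jar, carton, mug's own z axis and vertical above 0.5 rad).
It also fails if it takes over 64 s, if anything falls off the work surface, if the arm or the gripper's body presses on something with over 40 N, if the wrist force passes 120 N, or if a joint passes its speed limit or range.

## Working session

There is one attempt and no reset: what is moved stays moved. The work goes in short steps, Python scripts to look and compute and a tool call to move; the robot and the scene stay as the last step left them, time stands still between calls to the robot, and variables do not carry over. Pictures are saved under pics/ and viewed, and the job is handed in when it is done.

Besides the shell and the picture viewer there is one more tool, called after "Emit:" as name(argument=value, ...) on one line, values as JSON. jog_arm: Moves the arm, as the interface text tells. Its arguments: {"type":"object","properties":{"increments":{"type":"string"},"squeeze":{"type":"number"}},"required":["increments"]}

```bash
ls; mkdir -p pics; python3 - <<'E'
from rig import r
import cv2
s=r.sense(); print(s)
for n in("side","top"):
    im=r.grab_frame(n); cv2.imwrite(f"pics/{n}0.png",im[:,:,::-1]); 
    print(r.camera_info(n))
E
```

```text
pics
{'clock': 0.0, 'qpos': array([-1.21539905e+00,  3.53645661e-01,  1.63418535e+00,  2.38398757e-05,
        1.15520756e+00, -2.36873536e-03]), 'qvel': array([ 0.00075999, -0.00049656,  0.00081906,  0.00021017,  0.00034757,
        0.00152895]), 'joint_efforts': array([ 3.71615170e-03, -6.05249405e+01, -3.42069340e+01,  4.13323323e-04,
        9.42733604e-03, -5.78071990e-07]), 'eef_pos': array([ 218.71224883, -584.93911861,  230.54132942]), 'tcp_rot': array([-3.14014679e+00, -2.52216015e-05,  3.57756355e-01]), 'contact_force': array([ 0.42176075, -0.51185576,  0.00642001]), 'wrist_torque': array([-0.0113853 ,  0.04776557,  0.00392468]), 'opening': 0.9971942638126013}
{'K': array([[436.77579774,   0.        , 312.59855538],
       [  0.        , 436.77579774, 197.76660398],
       [  0.        ,   0.        ,   1.        ]]), 'dist_coeffs': array([-0.01296629,  0.        ,  0.        ,  0.        ,  0.        ]), 'rvec': array([ 0.48603581, -2.51234198,  1.43983287]), 'tvec': array([ 476.85190353,  175.83669326, 1290.99070285])}
{'K': array([[494.48818247,   0.        , 323.85968097],
       [  0.        , 494.48818247, 200.50799987],
       [  0.        ,   0.        ,   1.        ]]), 'dist_coeffs': array([-0.14407312,  0.        ,  0.        ,  0.        ,  0.        ]), 'rvec': array([ 2.18787962, -2.18910347,  0.05967149]), 'tvec': array([  -8.46069789,  519.40554822, 1640.27401471])}
```

View pics/top0.png

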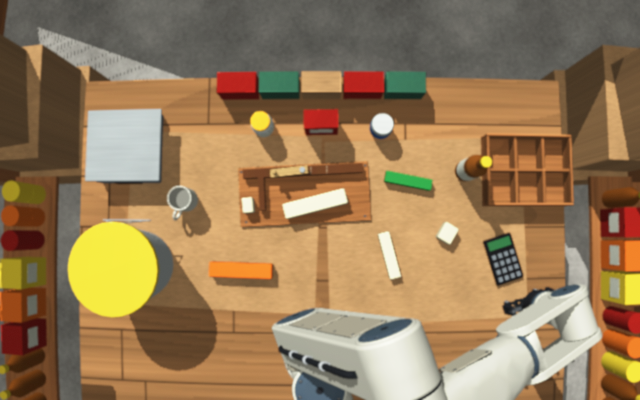

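View pics/side0.png

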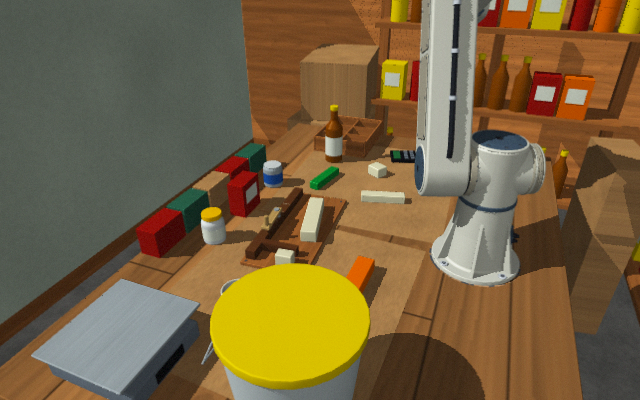

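```bash
python3 - <<'E'
import cv2
im=cv2.imread("pics/top0.png")[150:240,225:385]
cv2.imwrite("pics/top0c.png",cv2.resize(im,None,fx=5,fy=5,interpolation=cv2.INTER_CUBIC))
im=cv2.imread("pics/side0.png")[170:280,230:370]
cv2.imwrite("pics/side0c.png",cv2.resize(im,None,fx=5,fy=5,interpolation=cv2.INTER_CUBIC))
E
```

```text
(no output)
```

View pics/top0c.png

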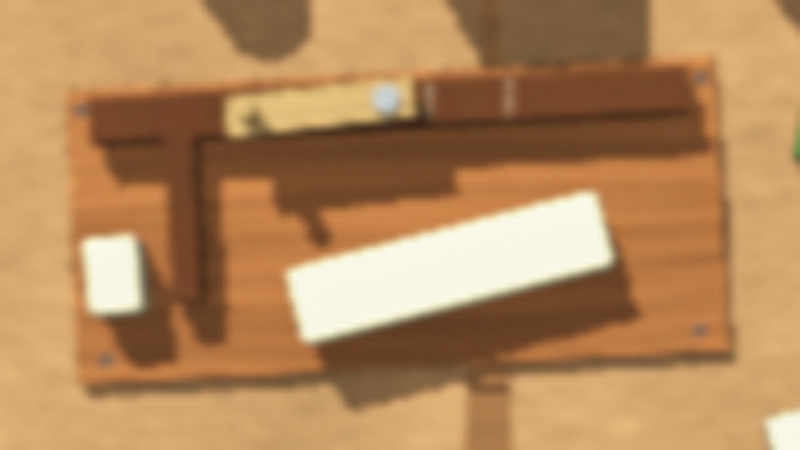

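View pics/side0c.png

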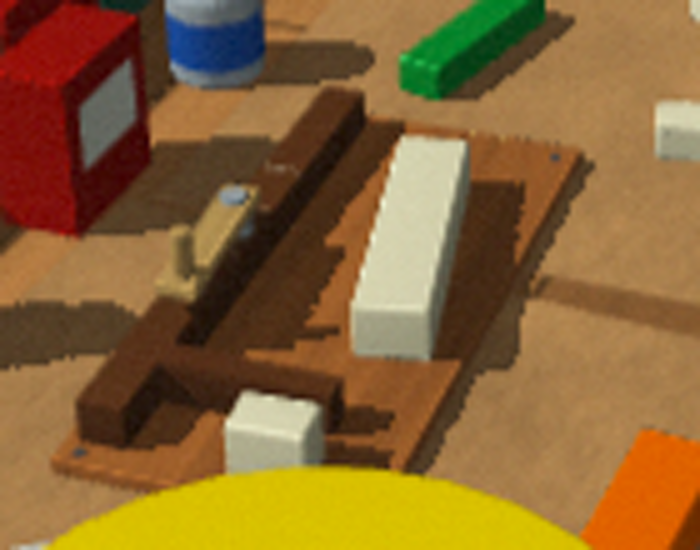

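```bash
cat > h.py <<'E'
import numpy as np,cv2
from rig import r
from scipy.optimize import least_squares
def proj(n,P):
    c=r.camera_info(n)
    return cv2.projectPoints(np.asarray(P,float).reshape(-1,1,3),c["rvec"],c["tvec"],c["K"],c["dist_coeffs"])[0].reshape(-1,2)
def T(p,P):
    P=np.asarray(P,float);c,s=np.cos(p[2]),np.sin(p[2])
    return np.c_[p[0]+c*P[:,0]-s*P[:,1],p[1]+s*P[:,0]+c*P[:,1],P[:,2]]
def unp(n,px,z):
    c=r.camera_info(n);R=cv2.Rodrigues(c["rvec"])[0]
    u=cv2.undistortPoints(np.asarray(px,float).reshape(-1,1,2),c["K"],c["dist_coeffs"]).reshape(-1,2)
    o=-R.T@c["tvec"];d=np.c_[u,np.ones(len(u))]@R
    return o+d*((z-o[2])/d[:,2])[:,None]
def fit(obs,p0): # obs list (cam, P, px)
    f=lambda p:np.concatenate([(proj(n,T(p,P))-px).ravel() for n,P,px in obs])
    s=least_squares(f,p0,loss="soft_l1"); return s.x,f(s.x).reshape(-1,2)
def crop(px,off,k=5): return (np.asarray(px,float)+.5)/k-.5+np.array(off)
E
python3 - <<'E'
from h import *
o=(225,150);so=(230,170)
np.set_printoptions(precision=1,suppress=True)
J=[(100,220,12),(100,-220,12),(-100,-220,12),(-100,220,12),(90,200,42),(60,200,42),(90,-200,42),(60,-200,42),(60,130,42),(-50,130,42),(-50,150,42)]
px=crop([(68,90),(713,58),(732,352),(83,383),(92,100),(95,143),(690,70),(697,108),(200,138),(200,298),(172,300)],o)
JS=[(90,200,42),(60,200,42),(60,150,42),(90,-200,42),(60,-200,42),(-50,150,42),(-50,130,42),(-100,-220,12),(100,220,12)]
pxs=crop([(80,402),(128,408),(155,362),(325,90),(362,95),(325,400),(342,380),(583,152),(55,465)],so)
for ob in ([("top",J,px)],[("side",JS,pxs)],[("top",J,px),("side",JS,pxs)]):
    j,e=fit(ob,[600,60,0]); print("jig",j[:2],round(j[2],4));print(e.T)
B=[(25,105,40+12),(25,-105,52),(-25,-105,52),(-25,105,52)]
bp=crop([(285,270),(598,190),(614,262),(303,343)],o)
BS=[(25,-105,52),(-25,-105,52),(-25,105,52),(25,105,52),(-25,105,12),(25,105,12)]
bs=crop([(402,138),(467,140),(432,312),(355,308),(428,358),(353,352)],so)
for ob in ([("top",B,bp)],[("side",BS,bs)],[("top",B,bp),("side",BS,bs)]):
    b,e=fit(ob,[550,20,-.2]); print("bar",b[:2],round(b[2],4));print(e.T)
h=T(j,[(35,25,32)]);print("home",h)
print("pivot",unp("top",crop([(387,99)],o),66),T(j,[(75,0,66)]),"peg",unp("top",crop([(255,115)],o),97),T(j,[(75,90,97)]))
print("side peg top",unp("side",crop([(182,232)],so),97))
d=np.array(b)-np.array([*h[0,:2],j[2]]);c,s=np.cos(j[2]),np.sin(j[2])
print("bar in home",c*d[0]+s*d[1],-s*d[0]+c*d[1],d[2])
E
```

```text
jig [542.9  56.8] 0.0484
[[ 0.1  0.9  0.3 -0.7 -0.3 -0.6  0.4 -0.5 -0.6  0.7  0.3]
 [-0.2 -0.3  0.1  0.3 -0.6 -0.3 -0.7  0.7 -0.4  0.8  0.7]]
jig [540.3  60. ] 0.057
[[-0.8 -1.   0.9 -0.1  0.3  1.4  0.5 -0.  -1.1]
 [ 0.3  1.1  0.5 -0.6 -0.4 -0.2 -0.1 -0.5 -0.7]]
jig [542.3  57.4] 0.0512
[[-0.2  0.6  0.2 -0.8 -0.6 -0.8  0.1 -0.8 -0.9  0.6  0.2 -1.2 -1.5  0.5
   0.1  0.4  0.9 -0.   0.  -1.5]
 [ 0.2 -0.3  0.1  0.6 -0.3  0.1 -0.6  0.7 -0.   1.1  1.  -0.5  0.3 -0.2
  -1.1 -0.8 -0.8 -0.7 -0.8 -1.5]]
bar [509.6  21.4] 0.2512
[[ 0.1 -0.5  0.2  0.2]
 [-0.2 -0.1  0.2  0. ]]
bar [507.   20.2] -6.0272
[[-0.6  0.7 -0.  -0.9  0.9 -0.1]
 [-0.9 -0.5 -0.3 -0.6  1.2  1.3]]
bar [508.2  20.8] 0.257
[[ 0.3 -0.4  0.3  0.5 -1.   0.3 -0.4 -1.3  0.5 -0.5]
 [ 0.4  0.2  0.5  0.6 -0.8 -0.4 -0.3 -0.6  1.2  1.3]]
home [[575.9  84.2  32. ]]
pivot [[618.1  62.2  66. ]] [[617.2  61.3  66. ]] peg [[604.1 145.3  97. ]] [[612.5 151.2  97. ]]
side peg top [[603.7 153.3  97. ]]
bar in home -70.86439539425871 -59.85774223302384 0.20573134278057553
```

The bar is the larger white one, centred near world (508, 21) at yaw 0.25. The board is at about (542.5, 57, yaw 0.05), and the keeper is swung away at about 1.46 rad. I'll push the bar with the open fingers lying parallel to the fence.

Emit:
jog_arm(increments="2 -2.5 0 0 0 0 1;2.9 -3.6 0 0 0 0 1;2.9 -3.6 0 0 0 0 1;2.9 -3.6 0 0 0 0 1;2.9 -3.6 0 0 0 0 1;2.9 -3.6 0 0 0 0 1;2.9 -3.6 0 0 0 0 1;2.9 -3.6 0 0 0 0 1", squeeze=20)

```text
clock: 0.9
eef_pos: [330.8, -246.1, 231.2]
tcp_rot: [-3.142, -0.0, 0.357]
contact_force: [2.3, 0.1, 0.2]
opening: 0.999
```

Emit:
jog_arm(increments="2.9 -3.6 0 0 0 0 1;2.9 -3.6 0 0 0 0 1;2.9 -3.6 0 0 0 0 1;2.9 -3.6 0 0 0 0 1;2.9 -3.6 0 0 0 0 1;2.9 -3.6 0 0 0 0.1 1;0 0 0 0 0 0.1 1;0 0 0 0 0 0.1 1")

```text
clock: 1.7
eef_pos: [418.1, 17.1, 231.0]
tcp_rot: [-3.142, 0.001, 0.057]
contact_force: [-0.8, -0.9, 0.3]
opening: 0.999
```

Emit:
jog_arm(increments="0 -0.3 3 0 0 0.007 1;0 0 4 0 0 0 1;0 0 4 0 0 0 1;0 0 4 0 0 0 1;0 0 3.5 0 0 0 1;0 0 2.4 0 0 0 1;0 0 0 0 0 0 1;0 0 0 0 0 0 1")

```text
clock: 2.5
eef_pos: [417.6, 18.4, 22.4]
tcp_rot: [-3.142, 0.001, 0.051]
contact_force: [0.3, 0.1, 0.8]
opening: 1.001
```

```bash
python3 - <<'E'
from rig import r
import cv2
a=r.grab_frame("top")[140:250,225:385];b=r.grab_frame("side")[150:280,200:370]
cv2.imwrite("pics/t1.png",cv2.resize(a[:,:,::-1],None,fx=5,fy=5,interpolation=cv2.INTER_CUBIC))
cv2.imwrite("pics/s1.png",cv2.resize(b[:,:,::-1],None,fx=4,fy=4,interpolation=cv2.INTER_CUBIC))
E
```

```text
(no output)
```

View pics/t1.png

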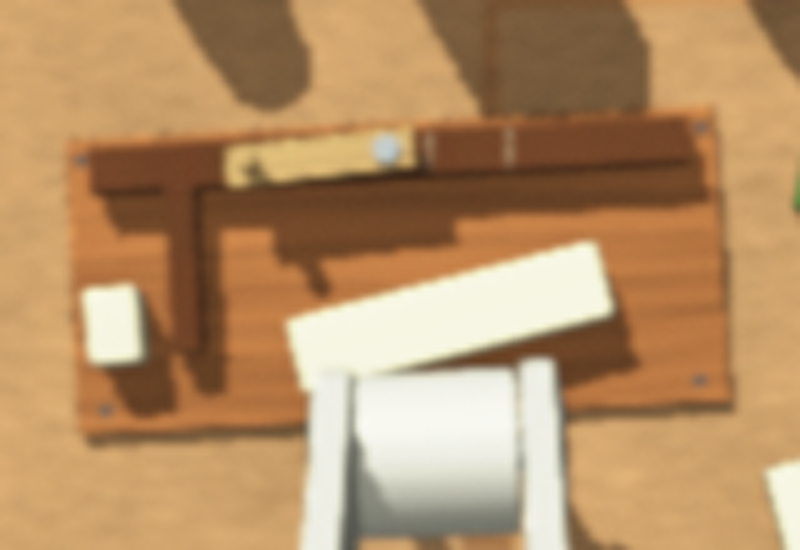

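View pics/s1.png

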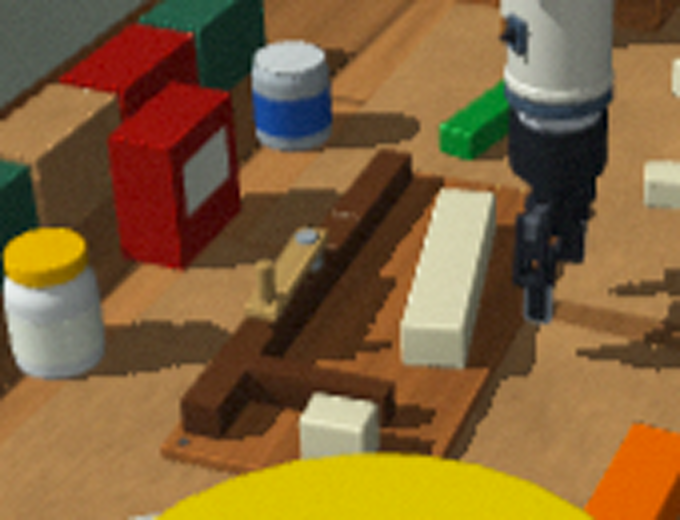

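Emit:
jog_arm(increments="1 0 0.5 0 0 0 1;1.2 0 0 0 0 0 1;1.2 0 0 0 0 0 1;1.2 0 0 0 0 0 1;1.2 0 0 0 0 0 1;1.2 0 0 0 0 0 1;1 0 0 0 0 0 1;0.8 0 0 0 0 0 1")

```text
clock: 3.4
eef_pos: [506.4, 22.8, 17.2]
tcp_rot: [3.142, 0.001, 0.051]
contact_force: [-3.8, 0.1, 3.3]
opening: 1.001
```

```bash
cat > look.py <<'E'
import sys,cv2
from rig import r
k=sys.argv[1]
for n in sys.argv[2:]:
    f=r.grab_frame(n); cv2.imwrite(f"pics/{n}_{k}_raw.png",f[:,:,::-1])
    a=f[140:250,225:385] if n=="top" else f[150:280,200:370]
    cv2.imwrite(f"pics/{n}_{k}.png",cv2.resize(a[:,:,::-1],None,fx=5 if n=="top" else 4,fy=5 if n=="top" else 4,interpolation=cv2.INTER_CUBIC))
E
python3 look.py 2 top side
```

```text
(no output)
```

View pics/top_2.png

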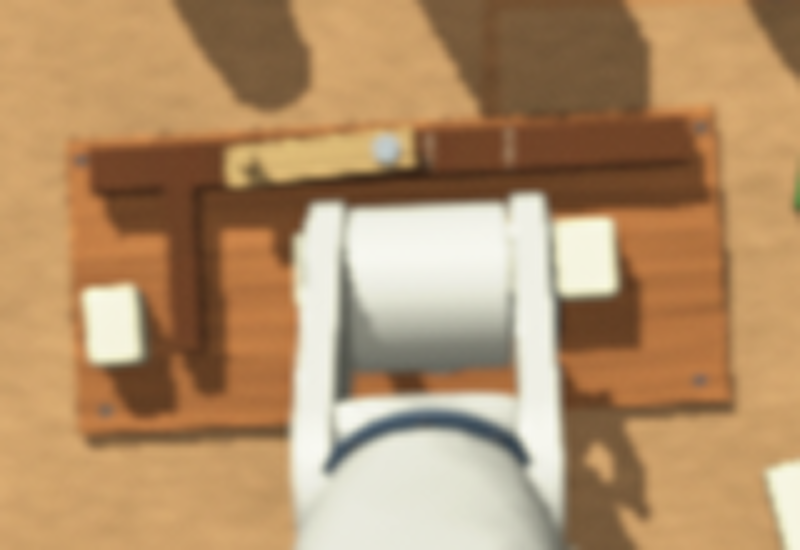

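View pics/side_2.png

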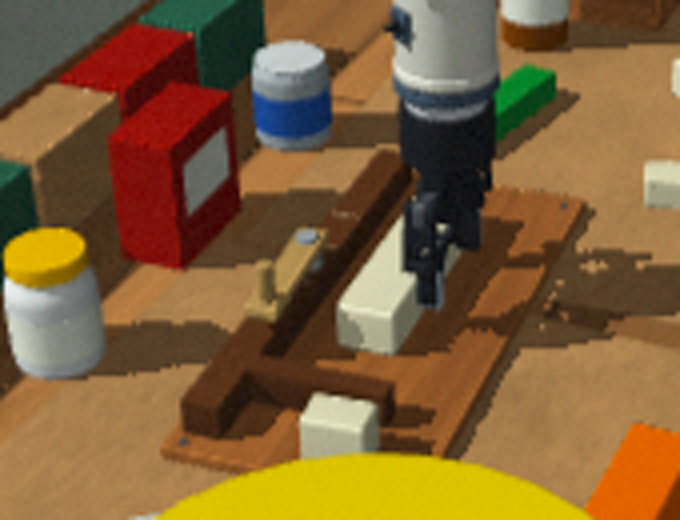

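Emit:
jog_arm(increments="0.7 0 0 0 0 0 1;0.7 0 0 0 0 0 1;0.6 0 0 0 0 0 1;0.5 0 0 0 0 0 1;0.4 0 0 0 0 0 1;0.3 0 0 0 0 0 1;0.2 0 0 0 0 0 1;0.1 0 0 0 0 0 1")

```text
clock: 4.3
eef_pos: [540.8, 24.6, 17.3]
tcp_rot: [3.142, 0.0, 0.051]
contact_force: [-2.7, 0.3, -1.2]
opening: 0.994
```

Emit:
jog_arm(increments="0.1 0 0 0 0 0 1;0.1 0 0 0 0 0 1;0.1 0 0 0 0 0 1;0.1 0 0 0 0 0 1;0 0 0 0 0 0 1;0 0 0 0 0 0 1;0 0 0 0 0 0 1;0 0 0 0 0 0 1")

```text
clock: 5.1
eef_pos: [542.5, 24.7, 17.1]
tcp_rot: [3.141, 0.004, 0.051]
contact_force: [-9.1, -1.2, 7.0]
opening: 0.998
```

Emit:
jog_arm(increments="-1.5 0 0 0 0 0 1;-2 0 0 0 0 0 1;0 0 -4 0 0 0 1;0 0 -4 0 0 0 0;1.8 4 0 0 0 0 -1;1.8 4 0 0 0 0 -1;1.8 4 0 0 0 0 -1;1.5 3.6 0 0 0 0 -1")

```text
clock: 5.9
eef_pos: [588.6, -131.3, 98.1]
tcp_rot: [3.141, -0.003, 0.051]
contact_force: [0.5, 0.8, 0.6]
opening: 0.148
```

```bash
python3 look.py 3 top side
```

```text
(no output)
```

View pics/top_3.png

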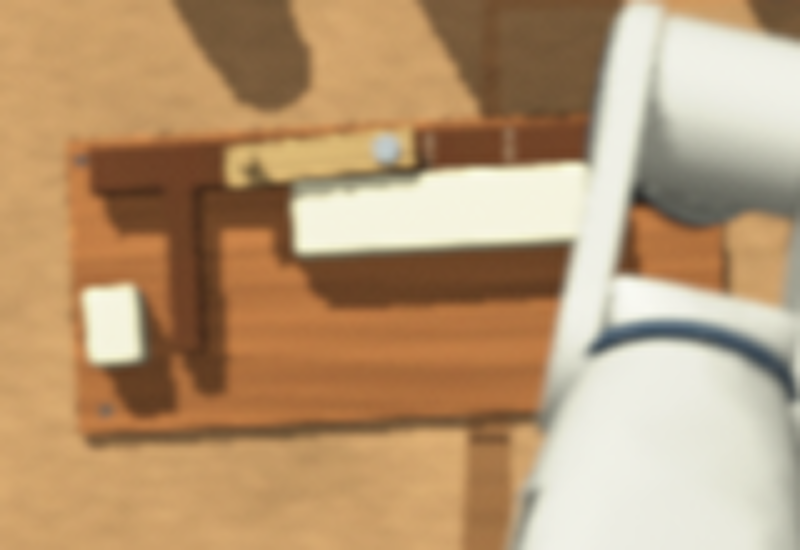

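View pics/side_3.png

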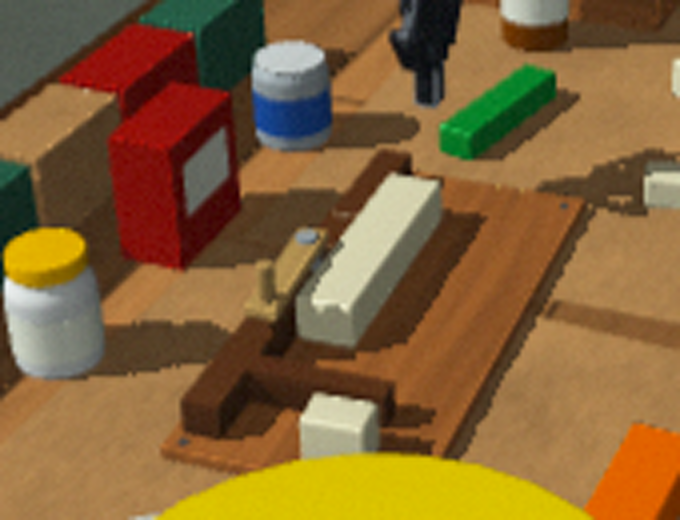

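Emit:
jog_arm(increments="0 0 3 0 0 0 -1;0 0 3 0 0 0 -1;0 0 2.1 0 0 0 -1;0 -0.8 0 0 0 0 -1;0 -1 0 0 0 0 -1;0 -1 0 0 0 0 -1;0 -1 0 0 0 0 -1;0 -1 0 0 0 0 -1")

```text
clock: 6.8
eef_pos: [585.1, -80.7, 17.6]
tcp_rot: [3.141, -0.002, 0.052]
contact_force: [0.2, -5.4, 5.0]
opening: -0.001
```

Emit:
jog_arm(increments="0 -0.8 0 0 0 0 -1;0 -0.8 0 0 0 0 -1;0 -0.7 0 0 0 0 -1;0 -0.6 0 0 0 0 -1;0 -0.5 0 0 0 0 -1;0 -0.3 0 0 0 0 -1;0 -0.2 0 0 0 0 -1;0 -0.1 0 0 0 0 -1")

```text
clock: 7.6
eef_pos: [582.2, -41.3, 16.3]
tcp_rot: [3.141, -0.0, 0.051]
contact_force: [0.6, -5.6, 4.9]
opening: 0.002
```

Emit:
jog_arm(increments="0 -0.2 0 0 0 0 -1;0 -0.2 0 0 0 0 -1;0 -0.1 0 0 0 0 -1;0 -0.1 0 0 0 0 -1;0 -0.1 0 0 0 0 -1;0 -0.1 0 0 0 0 -1;0 0 0 0 0 0 -1;0 0 0 0 0 0 -1")

```text
clock: 8.4
eef_pos: [581.9, -34.1, 16.3]
tcp_rot: [3.141, -0.0, 0.051]
contact_force: [0.3, -9.1, 4.6]
opening: -0.003
```

Emit:
jog_arm(increments="0 -0.1 0 0 0 0 -1;0 -0.1 0 0 0 0 -1;0 -0.1 0 0 0 0 -1;0 0 0 0 0 0 -1;0 0 0 0 0 0 -1;0 0 0 0 0 0 -1;0 0 0 0 0 0 -1;0 0 0 0 0 0 -1")

```text
clock: 9.2
eef_pos: [582.5, -33.8, 16.4]
tcp_rot: [3.138, -0.002, 0.052]
contact_force: [2.6, -27.0, 1.8]
opening: 0.001
```

Emit:
jog_arm(increments="0 1.5 0 0 0 0 -1;0 1.5 0 0 0 0 -1;0 0 -4 0 0 0 -1;0 0 -4 0 0 0 0;-2.5 -3.5 0 0 0 0 1;-2.5 -3.5 0 0 0 0 1;-2.5 -3.5 0 0 0 0 1;-2.5 -3.5 0 0 0 0 1")

```text
clock: 10.0
eef_pos: [474.6, 75.2, 96.1]
tcp_rot: [-3.141, 0.001, 0.05]
contact_force: [1.1, 0.9, -0.1]
opening: 0.846
```

```bash
python3 look.py 4 top side
```

```text
(no output)
```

View pics/top_4.png

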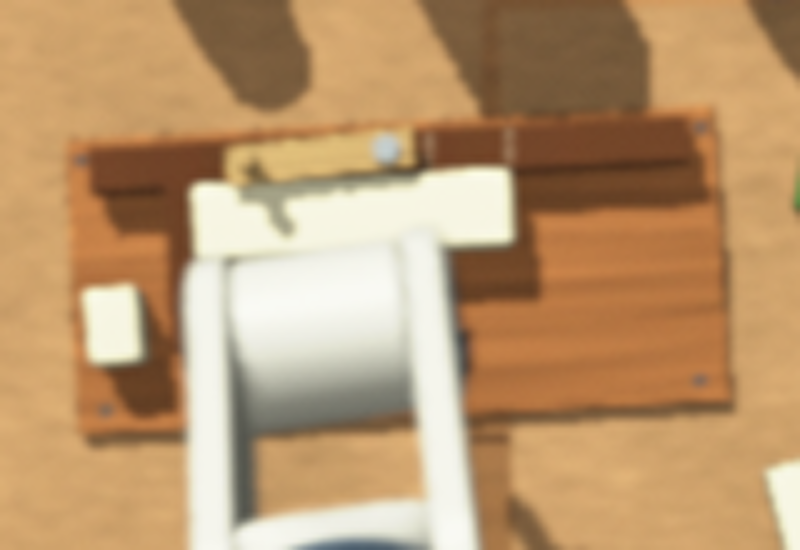

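View pics/side_4.png

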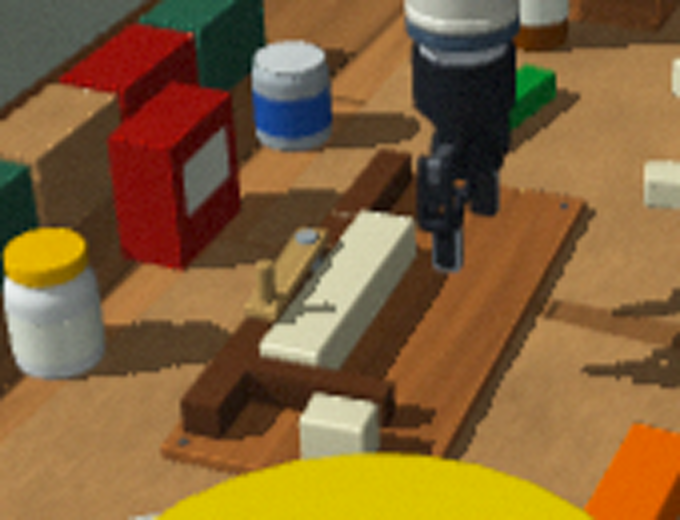

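Emit:
jog_arm(increments="0 0 3 0 0 0 1;0 0 3 0 0 0 1;0 0 1.8 0 0 0 1;1.5 0 0 0 0 0 1;1.5 0 0 0 0 0 1;1.5 0 0 0 0 0 1;1 0 0 0 0 0 1;0.5 0 0 0 0 0 1")

```text
clock: 10.9
eef_pos: [537.0, 77.1, 18.1]
tcp_rot: [-3.141, -0.0, 0.05]
contact_force: [0.1, -0.8, 0.5]
opening: 1.0
```

Emit:
jog_arm(increments="0.3 0 0 0 0 0 1;0.2 0 0 0 0 0 1;0.2 0 0 0 0 0 1;0.1 0 0 0 0 0 1;0.1 0 0 0 0 0 1;0 0 0 0 0 0 1;0 0 0 0 0 0 1;0 0 0 0 0 0 1")

```text
clock: 11.7
eef_pos: [539.7, 77.6, 17.6]
tcp_rot: [3.141, 0.01, 0.052]
contact_force: [-14.8, 0.1, 10.2]
opening: 1.002
```

```bash
python3 - <<'E'
from h import *
np.set_printoptions(precision=1,suppress=True)
o=(225,140)
A=[(13,105,65),(-13,105,65),(13,-18,65),(-13,-18,65)]
px=crop([(224,147),(228,188),(414,128),(417,170)],o)
p,e=fit([("top",A,px)],[617,61,.1]);print("arm pose",p[:2],p[2],"theta",np.pi/2-(p[2]-.05));print(e.T)
print("pivot",unp("top",crop([(387,149)],o),66))
print("peg",T(p,[(0,90,97)]))
print("peg px",(proj("top",T(p,[(0,90,97),(0,90,65)]))-o+.5)*5-.5,(proj("side",T(p,[(0,90,97),(0,90,65)]))-(200,150)+.5)*4-.5)
im=cv2.imread("pics/top_4_raw.png")[155:195,260:315];cv2.imwrite("pics/peg.png",cv2.resize(im,None,fx=14,fy=14,interpolation=cv2.INTER_CUBIC))
E
```

```text
arm pose [616.4  62.4] 0.09526132629713706 theta 1.5255350004977595
[[ 0.3  0.2 -0.3 -0.2]
 [ 0.1 -0.2  0.3 -0.2]]
pivot [[618.1  62.2  66. ]]
peg [[607.8 151.9  97. ]]
peg px [[244.7 159.3]
 [249.9 165.1]] [[261.6 263.5]
 [264.4 298.7]]
```

View pics/peg.png

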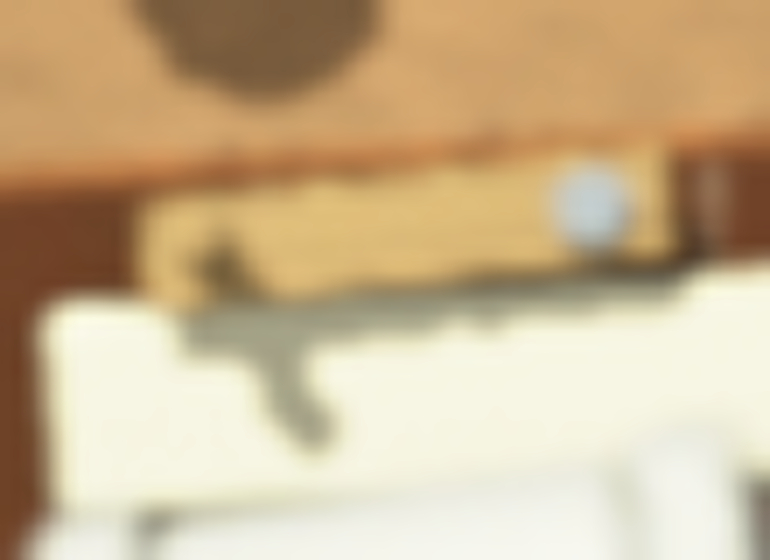

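Emit:
jog_arm(increments="-1.5 0 0 0 0 0 1;-1.5 0 0 0 0 0 1;0 0 -4 0 0 0 1;0 0 -4.2 0 0 0 1;0 0 -4.2 0 0 0 1;3.4 -2.4 0 0 0 0 0.5;3.4 -2.4 0 0 0 0 -0.1;3.3 -2.3 0 0 0 0 -0.1")

```text
clock: 12.5
eef_pos: [613.3, 153.4, 143.3]
tcp_rot: [-3.141, -0.001, 0.051]
contact_force: [0.5, -0.3, 0.8]
opening: 0.512
```

Emit:
jog_arm(increments="0 0 0 0 0 -0.135 -0.1;0 0 0 0 0 -0.135 -0.1;0 0 0 0 0 -0.135 -0.1;0 0 0 0 0 -0.135 -0.1;0 0 0 0 0 -0.135 -0.1;0 0 0 0 0 -0.135 -0.1;0 0 0 0 0 -0.135 -0.1;0 0 0 0 0 -0.135 -0.1")

```text
clock: 13.3
eef_pos: [611.8, 152.4, 142.2]
tcp_rot: [-3.141, 0.0, 1.136]
contact_force: [-0.1, 0.6, 0.8]
opening: 0.445
```

Emit:
jog_arm(increments="0 0 0 0 0 -0.135 -0.1;0 0 0 0 0 -0.135 -0.1;0 0 0 0 0 -0.135 -0.1;0 0 0 0 0 -0.13 -0.1;0 0 0 0 0 0 -0.1;0 0 0 0 0 0 -0.1;0 0 0 0 0 0 -0.1;0 0 0 0 0 0 -0.1")

```text
clock: 14.1
eef_pos: [612.3, 152.4, 142.3]
tcp_rot: [3.142, -0.0, 1.664]
contact_force: [0.1, -0.0, -0.3]
opening: 0.448
```

```bash
python3 look.py 5 side top; python3 -c "
from rig import r;print(r.sense())"
```

```text
{'clock': 14.2, 'qpos': array([2.41611595e-01, 4.54399025e-01, 1.69557186e+00, 4.49688623e-05,
       9.91693800e-01, 1.47604098e-01]), 'qvel': array([ 0.00029796, -0.00018025, -0.00156855, -0.00050416, -0.00118494,
       -0.00735922]), 'joint_efforts': array([ 4.79307084e-03, -6.38599849e+01, -3.04753089e+01,  5.04099935e-04,
        2.50198827e-03,  2.66031234e-02]), 'eef_pos': array([612.3049794 , 152.44570895, 142.24567535]), 'tcp_rot': array([-3.14151587e+00, -2.66319229e-05,  1.66477921e+00]), 'contact_force': array([-0.1245667 ,  0.66131618, -0.03855125]), 'wrist_torque': array([-0.01582229, -0.0031858 ,  0.00181022]), 'opening': 0.4489309004179672}
```

View pics/side_5.png

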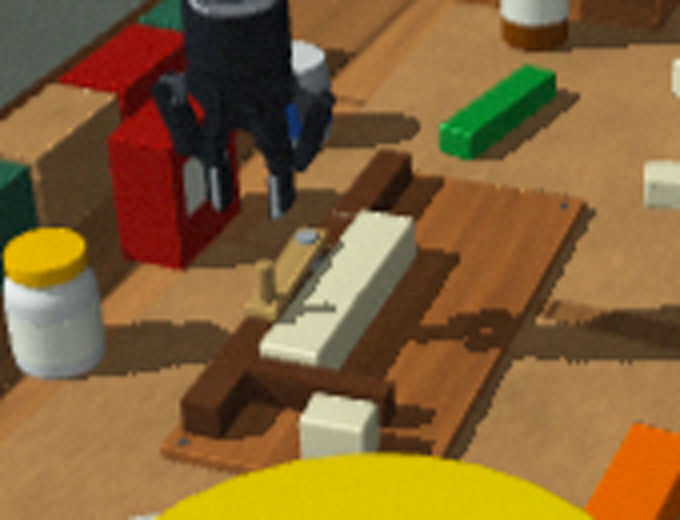

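View pics/top_5.png

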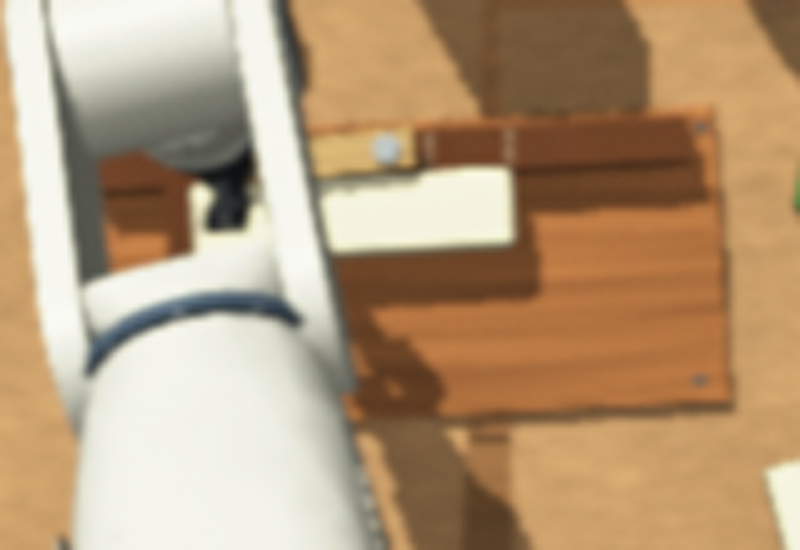

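Emit:
jog_arm(increments="-0.1 -0.5 0 0 0 0 -0.1;0 0 2 0 0 0 -0.1;0 0 2 0 0 0 -0.1;0 0 1.5 0 0 0 -0.1;0 0 1.2 0 0 0 -0.1;0 0 0.5 0 0 0 -0.1;0 0 0 0 0 0 -0.1;0 0 0 0 0 0 -0.1")

```text
clock: 15.0
eef_pos: [607.9, 151.1, 70.8]
tcp_rot: [3.141, -0.0, 1.666]
contact_force: [0.6, 0.4, 0.3]
opening: 0.45
```

```bash
python3 look.py 6 side; python3 -c "
import cv2
im=cv2.imread('pics/side_6_raw.png')[180:240,230:310];cv2.imwrite('pics/s6z.png',cv2.resize(im,None,fx=9,fy=9,interpolation=cv2.INTER_CUBIC))"
```

View pics/s6z.png

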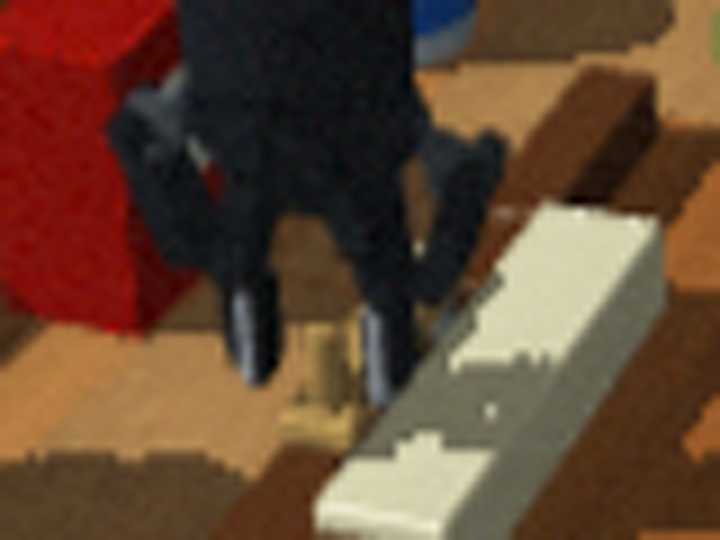

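Emit:
jog_arm(increments="0 0 0 0 0 0 -0.5;0 0 0 0 0 0 -0.5;0 0 0 0 0 0 -0.5;-0.01 -0.45 0 0 0 -0.05 -0.5;-0.045 -0.9 0 0 0 -0.1 -0.5;-0.045 -0.9 0 0 0 -0.1 -0.5;-0.045 -0.9 0 0 0 -0.1 -0.5;-0.045 -0.9 0 0 0 -0.1 -0.5")

```text
clock: 15.85
eef_pos: [569.6, 138.4, 70.6]
tcp_rot: [3.14, 0.0, 2.12]
contact_force: [1.9, 0.1, -1.4]
opening: 0.25
```

```bash
python3 look.py 7 side; python3 -c "
from rig import r;import numpy as np
p=r.sense()['eef_pos'];print(np.hypot(p[0]-617.2,p[1]-62))"
```

```text
90.28131702064864
```

View pics/side_7.png

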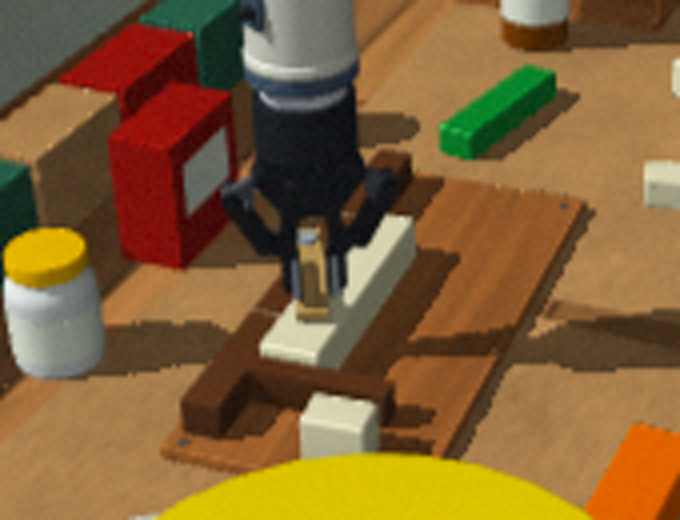

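Emit:
jog_arm(increments="-0.045 -0.9 0 0 0 -0.1 -0.5;-0.045 -0.9 0 0 0 -0.1 -0.5;-0.045 -0.9 0 0 0 -0.1 -0.5;-0.045 -0.9 0 0 0 -0.1 -0.5;-0.045 -0.9 0 0 0 -0.1 -0.5;-0.045 -0.9 0 0 0 -0.1 -0.5;-0.045 -0.9 0 0 0 -0.1 -0.5;-0.045 -0.9 0 0 0 -0.1 -0.5")

```text
clock: 16.7
eef_pos: [528.7, 81.5, 70.6]
tcp_rot: [3.141, 0.001, 2.918]
contact_force: [1.3, 1.6, 0.8]
opening: 0.249
```

Emit:
jog_arm(increments="-0.045 -0.9 0 0 0 -0.1 -0.5;-0.03 -0.6 0 0 0 -0.06 -0.5;-0.01 -0.4 0 0 0 -0.04 -0.5;0 -0.2 0 0 0 0 -0.5;0 -0.1 0 0 0 0 -0.5;0 0 0 0 0 0 -0.5;0 0 0 0 0 0 -0.5;0 0 0 0 0 0 -0.5")

```text
clock: 17.5
eef_pos: [525.8, 59.6, 70.2]
tcp_rot: [-3.141, -0.0, 3.115]
contact_force: [0.1, 0.1, 0.2]
opening: 0.25
```

Emit:
jog_arm(increments="0 -0.2 0 0 0 0 -0.5;0 -0.2 0 0 0 0 -0.5;0 -0.1 0 0 0 0 -0.5;0 -0.1 0 0 0 0 -0.5;0 -0.1 0 0 0 0 -0.5;0 0 0 0 0 0 -0.5;0 0 0 0 0 0 -0.5;0 0 0 0 0 0 -0.5")

```text
clock: 18.3
eef_pos: [525.6, 53.1, 70.2]
tcp_rot: [3.141, -0.0, 3.115]
contact_force: [-1.2, 5.5, 0.0]
opening: 0.251
```

Emit:
jog_arm(increments="0 -0.1 0 0 0 0 -0.5;0 -0.1 0 0 0 0 -0.5;0 -0.1 0 0 0 0 -0.5;0 0 0 0 0 0 -0.5;0 0 0 0 0 0 -0.5;0 0 0 0 0 0 -0.5;0 0 0 0 0 0 -0.5;0 0 0 0 0 0 -0.5")

```text
clock: 19.1
eef_pos: [525.6, 52.4, 70.3]
tcp_rot: [3.137, -0.0, 3.114]
contact_force: [-1.1, 22.3, -0.2]
opening: 0.251
```

Emit:
jog_arm(increments="0 0.3 0 0 0 0 -0.5;0 0.2 0 0 0 0 -0.3;0 0 0 0 0 0 0;0 0 -1.5 0 0 0 0;0 0 -3 0 0 0 0;0 0 -4 0 0 0 0;0 0 -4 0 0 0 0;4 0 -4 0 0 0 0")

```text
clock: 19.9
eef_pos: [493.7, 55.1, 233.2]
tcp_rot: [3.142, 0.005, 3.115]
contact_force: [0.6, 0.3, 1.0]
opening: 0.499
```

Emit:
jog_arm(increments="4.5 0 0 0 0 0 0;4.5 0 0 0 0 0 0;4.5 0 0 0 0 0 0;2 4 0 0 0 0 0;0 4.5 0 0 0 0 0;0 4.5 0 0 0 0 0;0 4.5 0 0 0 0 0;0 4.5 0 0 0 0 0")

```text
clock: 20.7
eef_pos: [341.1, 281.0, 231.0]
tcp_rot: [3.141, 0.001, 3.116]
contact_force: [0.8, -0.0, -0.0]
opening: 0.5
```

```bash
python3 look.py 8 top side
```

```text
(no output)
```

View pics/top_8.png

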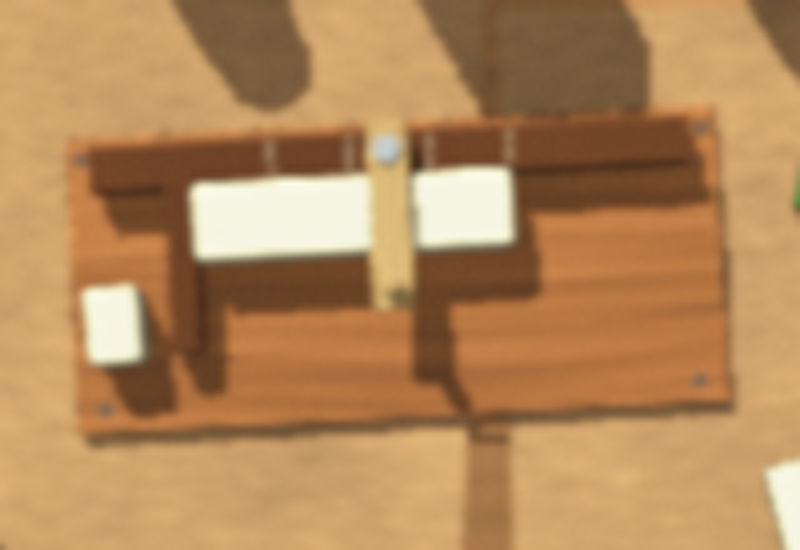

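View pics/side_8.png

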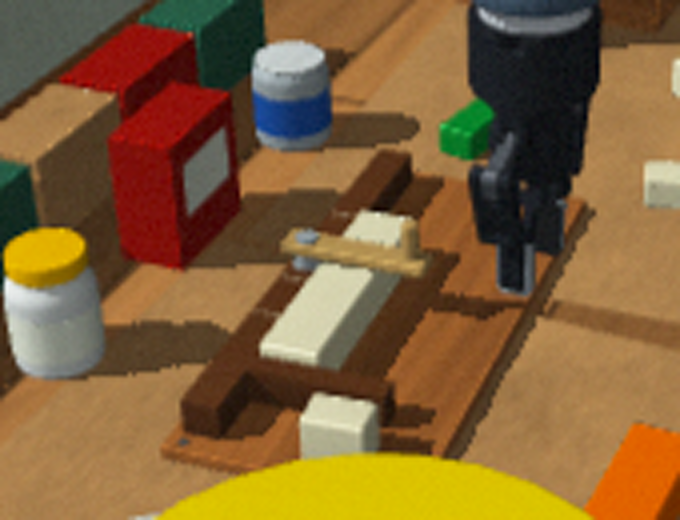

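View pics/top_8_raw.png

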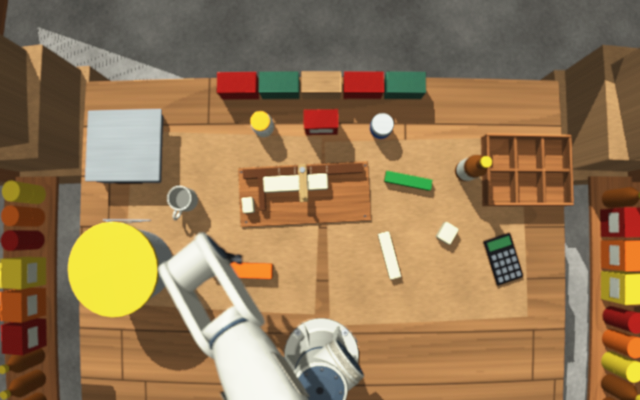

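```bash
python3 - <<'E'
from h import *
np.set_printoptions(precision=2,suppress=True)
o=(225,140)
B=[(25,105,52),(25,-105,52),(-25,-105,52),(-25,105,52)]
b,e=fit([("top",B,crop([(190,184),(511,167),(514,245),(196,261)],o))],[575,84,.05]);print(b,e.T)
A=[(13,105,65),(-13,105,65),(13,-18,65),(-13,-18,65)]
a,e=fit([("top",A,crop([(372,308),(413,307),(365,123),(405,121)],o))],[617,61,1.62]);print(a,"theta",np.pi/2+.05-a[2])
for jj in ([542.9,56.8,.0484],[542.3,57.4,.0512]):
    h=T(jj,[(35,25,32)])[0];d=b[:2]-h[:2];c,s=np.cos(jj[2]),np.sin(jj[2])
    print(c*d[0]+s*d[1],-s*d[0]+c*d[1],b[2]-jj[2])
print(r.sense()['contact_force'],r.sense()['qvel'])
E
```

```text
[576.77  85.52   0.05] [[ 0.37 -0.17  0.01 -0.19]
 [ 0.16  0.22 -0.25 -0.13]]
[618.73  62.91   1.61] theta 0.007345116005176955
0.217243357903753 2.0446185684015505 0.0024521790920177255
0.8613372992417275 1.3159840812420067 -0.0003478209079822783
[-0.53  0.26  0.38] [-0.06 -0.04  0.06 -0.03  0.03 -0.08]
```

Emit:
jog_arm(increments="0 0 0 0 0 0 0;0 0 0 0 0 0 0;0 0 0 0 0 0 0;0 0 0 0 0 0 0;0 0 0 0 0 0 0;0 0 0 0 0 0 0;0 0 0 0 0 0 0;0 0 0 0 0 0 0")

```text
clock: 21.6
eef_pos: [341.2, 279.3, 230.7]
tcp_rot: [3.142, 0.0, 3.116]
contact_force: [-0.2, 0.8, -0.6]
opening: 0.497
```

```bash
python3 -c "
from rig import r
print(r.sign_off())"
```

```text
the job is handed in; nothing more can be done
None
```

The bar is home against the fence and end stop, the keeper is square across it, and I handed the job in at about 21.6 s of the 64 s allowed. The hand-in gives no verdict, so what follows rests on my own checks.

**Bar:** I pushed it flat to the fence with the open fingers. I then slid it along the fence with the shut fingers until it met the stop at 27 N, and pressed it onto the fence again at 15 N. The bar was never gripped or lifted.

**Keeper:** I caged the peg loosely between the fingers and swung it about its pivot until it met its stop at 22 N. Then I let go and drew the arm away.

**Last checks:**
- **Bar along the length:** the top camera put it 1.3 to 2.0 mm towards the stop from home. That would be inside the stop, so I put it down to calibration and pixel error. It is within the 3 mm tolerance.
- **Bar across the board:** it was 0.2 to 0.9 mm from home, and its direction was within 0.003 rad of the fence.
- **Keeper:** it was at about 0.01 rad.
- **Other goods:** by eye they stood where they began. I did not measure them.
- **Robot:** it was well clear, with the tool force near zero.

The side camera's first fit of the board differed from the top camera's by about 3 mm, so I relied on contact forces to seat the bar and keeper. No check failed outright.

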